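Weigh two cells, clamp the heavier in the charging bay

TASK

Lay the two battery cells gently on opposite pans of the balance, let go and let it tip to see which is heavier. Leave the lighter on its pan, lay the heavier on the rails of the charging bay, and push the slider up so that it holds the cell against the spring contact with about 5 N, never 12 N or more. Press nowhere on the balance with more than 15 N and leave the other things alone.

Things in the scene. Friction and masses are not known exactly. Their poses are not given: they have to be found in the camera images.
- cell_k: one of two battery cells alike to the eye: plain grey cylinder, 26 mm across, 65 mm long, flat ends, dark band near one end. Origin at its middle, x along it (may go either way round). 55 to 102 g; one is at least 18 g heavier, not visibly. Starts lying on a rail pair of the tray, middle 38 mm above the table.
- cell_m: one of two battery cells alike to the eye: plain grey cylinder, 26 mm across, 65 mm long, flat ends, dark band near one end. Origin at its middle, x along it (may go either way round). 55 to 102 g; one is at least 18 g heavier, not visibly. Starts lying on a rail pair of the tray, middle 38 mm above the table.
- tray: white fixed tray 84 x 130 x 8 mm with two pairs of black rails along its x (60 mm long, 18 mm over the outsides of a pair, tops 26 mm above the table) 34 mm either side of its centre in y; origin under its centre
- balance: grey equal-arm balance, fixed, foot 90 x 250 mm, origin under its centre; the arms run along its y, 100 mm to each side, pans on top
- beam (a joint): tilt of the balance beam in rad, 0 level, stops at -0.12 and +0.12; positive: the left (+y) pan is up and the right one down (10 mm each at 0.1). A light spring levels the empty beam; one cell alone tips it to the stop, two cells tip it by 0.09 or more towards the heavier and it rests within 1.5 s
- pan_left_seat (a point): where the middle of a cell lying on the left (+y of the balance) pan belongs; x along the pan's rails, y across, z up. The two rails (60 mm long, 18 mm over their outsides, 10 mm inside) have their tops 12 mm below it, the pan plate (84 x 56 mm) is 30 mm below it. Rises and sinks with the beam, stays level; 105 mm above the table when level.
- pan_right_seat (a point): where the middle of a cell lying on the right (-y of the balance) pan belongs; x along the pan's rails, y across, z up. The two rails (60 mm long, 18 mm over their outsides, 10 mm inside) have their tops 12 mm below it, the pan plate (84 x 56 mm) is 30 mm below it. Rises and sinks with the beam, stays level; 105 mm above the table when level.
- bay: white charging bay for one cell, fixed, foot 215 x 64 mm, origin under its middle; x runs along its channel towards the spring contact. Two black rails (18 mm over their outsides, 10 mm inside, tops 32 mm above the table) run from x = -92 to +68 mm; a cell slides on them with under 0.8 N
- bay_seat (a point): point on the axis of the channel, over the bay's origin, 44 mm above the table: the height of the middle of a cell lying on the rails; axes as the bay. A cell laid with its middle 8 to 15 mm to -x of this point has both ends free of slider and contact
- slider_tab (a point): in the tab on top of the bay's black slider; axes as the bay. Tab: 10 mm thick along x (this point in its middle), 30 mm wide, 64 to 90 mm above the table, this point at 80 mm. It may be pushed from behind (-x) or pinched. The face that meets the cell is 6 mm to +x of this point, 34 to 64 mm above the table
- slider (a joint): position of the slider in m, 0 to 0.085, growing along bay x towards the spring contact; at 0 its face is 70 mm to -x of the bay's middle; starts at 0 to 0.015. It drags with a steady 10 N (15 N more per m/s) and stays where it is left, so the push along x beyond 10 N is what the cell bears; fingers rubbing on the tab add force up or sideways that does not count
- terminal: white end block of the bay, 32 x 60 x 56 mm, origin at the foot of its -x face, 70 mm to +x of the bay's middle. A sprung brass pin, 14 mm across, points from it to -x, axis 44 mm above the table. Its screw setting varies unmeasured: the free tip stands 16 to 38 mm out of the face, to be found by feel. It gives 1 N per mm from zero, over 12 mm
- screwdriver: bystander: screwdriver lying; leave it alone. Origin at its underside.
- meter: bystander: grey handheld multimeter, 150 x 78 x 45 mm; leave it alone. Origin at its underside.
- project_box: bystander: open white plastic box, 100 x 85 x 50 mm; leave it alone. Origin at its underside.
- module: bystander: small circuit module, 50 x 24 x 12 mm; leave it alone. Origin at its underside.
- tin: bystander: round metal tin, 44 mm across and 30 mm tall; leave it alone. Origin at its underside.
Not all that is in view belongs to the job. Leave any green or turquoise look-alike of the cell_m alone.

How it is judged (in metres and radians):
On the way:
1. the two cells lie on opposite pans, nothing touched by the fingers, and the beam has tipped to the heavier and come to rest (((x of cell_k in the frame of pan_left_seat between -0.02 and 0.02 m and y of cell_k in the frame of pan_left_seat between -0.005 and 0.005 m and z of cell_k in the frame of pan_left_seat between -0.005 and 0.005 m and x of cell_m in the frame of pan_right_seat between -0.02 and 0.02 m and y of cell_m in the frame of pan_right_seat between -0.005 and 0.005 m and z of cell_m in the frame of pan_right_seat between -0.005 and 0.005 m and value of joint beam below -0.06 rad) or (x of cell_k in the frame of pan_right_seat between -0.02 and 0.02 m and y of cell_k in the frame of pan_right_seat between -0.005 and 0.005 m and z of cell_k in the frame of pan_right_seat between -0.005 and 0.005 m and x of cell_m in the frame of pan_left_seat between -0.02 and 0.02 m and y of cell_m in the frame of pan_left_seat between -0.005 and 0.005 m and z of cell_m in the frame of pan_left_seat between -0.005 and 0.005 m and value of joint beam above 0.06 rad)) and contact force between the fingers and balance below 0.05 N and contact force between the fingers and cell_k below 0.05 N and contact force between the fingers and cell_m below 0.05 N and velocity of joint beam between -0.1 and 0.1 rad/s), for 0.3 s.
At the end, for the whole second after the job is handed in: The heavier cell lies on the bay's rails (within 5 mm across and in height, 0.1 rad along it), at rest, held against the spring contact with 3 to 7 N; the lighter cell lies on one of the pans (within 20 mm along, 5 mm across and in height), at rest (y of cell_k in the frame of bay_seat between -0.005 and 0.005 m and z of cell_k in the frame of bay_seat between -0.005 and 0.005 m and angle between the x axis of cell_k and the x axis of bay, either way round below 0.1 rad and contact force between cell_k and terminal between 3 and 7 N and linear speed of cell_k below 0.01 m/s and linear speed of cell_m below 0.02 m/s and ((x of cell_m in the frame of pan_left_seat between -0.02 and 0.02 m and y of cell_m in the frame of pan_left_seat between -0.005 and 0.005 m and z of cell_m in the frame of pan_left_seat between -0.005 and 0.005 m) or (x of cell_m in the frame of pan_right_seat between -0.02 and 0.02 m and y of cell_m in the frame of pan_right_seat between -0.005 and 0.005 m and z of cell_m in the frame of pan_right_seat between -0.005 and 0.005 m))); the robot touches nothing.
It fails at once if a cell is pressed on the spring contact's block with more than 12 N (contact force between any of cell_k, cell_m and terminal above 12 N).
It fails at once if the balance is pressed or struck with more than 15 N (contact force between balance and anything else above 15 N).
It fails at once if a bystander is moved more than 30 mm (distance of any of screwdriver, meter, project_box, module, tin from where it was at the start of the episode above 0.03 m).
It also fails if it takes over 72 s, if anything falls off the work surface, if the arm or the gripper's body presses on something with over 40 N, if the wrist force passes 120 N, or if a joint passes its speed limit or range.

ROBOT

A 6-joint arm with a two-finger parallel gripper is mounted at the origin on the work surface. World frame = base frame: x ahead of the robot, y to its left, z up, the work surface at z = 0. Lengths are in m, angles in degrees, forces in N, time in s.
With the tool pointing down it reaches from about 0.25 to 0.725 m from the base axis. Payload 9.7 kg.
Tool frame: the origin (TCP) lies where the fingers leave the gripper's body, on its centre line; the fingertips stand 73 mm ahead of it and the grasp point (between the pads) lies 54 mm ahead of it; y points along the fingers, x is the direction in which the jaws open and shut, and the axes are right-handed (so a half turn about y gives the same grasp; the last joint's range is limited). The gripper opens to 85 mm and grips with 20 to 120 N. Pads are 22 mm wide; open, the fingers measure 114 mm over their backs; the gripper's body (76 mm by 85 mm) begins 54 mm behind the grasp point. The pads swing forward as they close: fully open they stand 13 mm farther back than shut.
Start: joints at [74.198, 4.979, 10.078, 95.1, 0, 90], TCP at [0.15, 0.529, 0.304] pointing down, gripper open.
Joint ranges: [-179.16, 179.16], [-48.56, 103.87], [-65.8, 70.77], [-126.05, 130.52], [-82.76, 87.17], [-180, 180]. Speed limits (degrees/s): [127.2, 127.2, 147.25, 180, 180, 180].

INTERFACE

Orientations are given as [roll, pitch, yaw] about the fixed x, y, z axes, in that order (R = Rz(yaw) Ry(pitch) Rx(roll)).
In Python, from workcell import sensors, imaging, bot, models gives the robot as it stands.
- The arm moves only by the tool arm_command, never from a script. Its argument "rows" is one flat list of numbers, 7 for each row, row after row: the shift along the tool's x, y, z in cm, then the turn, a rotation vector about the tool's x, y, z in degrees, then the gripper's target within -1 to 1 (fully open at 1, half-way at 0, shut at -1). A call has 1 to 12 rows; each row is the pose to reach, as a shift and turn from the pose commanded when the call began, along the tool's axes at that moment; what a row does not reach only later rows make up. A row lasts 1/12 s, in which the tool goes at most 41.7 mm and 7.16 degrees, less where a joint would pass 70% of its speed; a pose out of reach is approached as far as the arm can. A call with a gripper value outside its range is refused whole. The fingers move at their own pace and stop on an object; "force" is the grip in N (left out, the last holds). Time passes only in rows, so rows that repeat a pose let the fingers close. It gives the time, the measured TCP pose, the force and the opening at its end, in the units of the state.
- sensors.get_obs(): the state, without advancing time (a new reading comes with each control period).
- imaging.camera(name): name is "side" or "top"; returns a dict with "pixels" (384x512x3 uint8, blue, green, red), "z_map" (384x512 float32, m along the optical axis (not along the pixel's ray), 0 where there is no reading), "camera_matrix" (3x3 intrinsics, pixels), "world_from_camera" (4x4, takes a point from camera to world coordinates). Camera axes: x right, y up, looking along -z (the intrinsics and any distortion apply to the point x, -y, -z); pixel columns grow to the right and rows downward; lengths in m; the calibration is good to about 2 mm. A picture is of the moment at which its call begins.
- bot.job_done(): hands the job in, once; it reports no verdict.
Trained networks look in the newest picture that a camera, given by its name, has taken for a name from the list of things; names that differ only in an ending like _2 or _b are one class to them, and where a whole thing is asked for, a point or a joint stands for the part that bears it (a point fixed in the world has none). Each returns a list of dicts, best first, with "conf" (0 to 1); they miss things now and then, are a little off and sometimes report something else, mostly with a low value. They report only what shows in the picture. A call takes as long as a camera call. They do not tell look-alikes from the thing itself.
- models.search_frame(thing, camera): "extent" ([centre column, centre row, width, height] in pixels, round what is visible of it).
- models.spot_point(thing, camera): "location" ([column, row] in pixels: a listed point, or the origin of a listed thing).
The state is a dict: "time": time; "q": joint angles; "qd": joint speeds; "joint_efforts": joint torques, N m; "ee_pos": TCP position; "tcp_rot": TCP orientation; "wrist_force": force on the tool from outside, world axes, zero at the start; "torque": the same for the moment, N m; "opening": finger opening in m.
Only numpy, scipy, OpenCV 4.12 (cv2) and the standard library are available. Lean on these libraries where they do the work, as an engineer would, in place of code of your own. Each camera call takes 0.05 s, during which the arm holds its last target.

## Working session

There is one attempt and no reset: what is moved stays moved. The work goes in short steps, Python scripts to look and compute and a tool call to move; the robot and the scene stay as the last step left them, time stands still between calls to the robot, and variables do not carry over. Pictures are saved under pics/ and viewed, and the job is handed in when it is done.

Besides the shell and the picture viewer there is one more tool, called by a JSON object that holds its "op" and its "data". arm_command: Moves the arm, as the interface text tells. Its arguments: {"type":"object","properties":{"rows":{"type":"array","items":{"type":"number"}},"force":{"type":"number"}},"required":["rows"]}

```bash
mkdir -p pics; ls
cat > h.py <<'E'
import numpy as np, cv2
from workcell import sensors, imaging, bot, models
def snap(cam,name=None):
    d=imaging.camera(cam)
    if name: cv2.imwrite('pics/'+name,d['pixels'])
    return d
def world(d,u,v,z=None):
    K=d['camera_matrix'];T=d['world_from_camera']
    ray=np.array([(u-K[0,2])/K[0,0],-(v-K[1,2])/K[1,1],-1.0])
    if z is None:
        p=ray*d['z_map'][int(round(v)),int(round(u))]
        return T[:3,:3]@p+T[:3,3]
    r=T[:3,:3]@ray;o=T[:3,3]
    return o+r*(z-o[2])/r[2]
def proj(d,p):
    K=d['camera_matrix'];T=d['world_from_camera']
    c=T[:3,:3].T@(np.asarray(p)-T[:3,3]); 
    return np.array([K[0,0]*c[0]/-c[2]+K[0,2],K[1,1]*(-c[1])/-c[2]+K[1,2]])
E
python3 - <<'E'
from h import *
print(sensors.get_obs())
for c in['top','side']:
    d=snap(c,c+'0.png'); print(d['camera_matrix'],d['world_from_camera'],[k for k in d])
    for t in['cell_k','tray','balance','pan_left_seat','pan_right_seat','bay','bay_seat','slider_tab','terminal']:
        print(c,t,[(np.round(x['location'],1),round(x['conf'],2)) for x in models.spot_point(t,c)][:4])
    print([(np.round(x['extent'],1),round(x['conf'],2)) for x in models.search_frame('cell_k',c)][:5])
print(sensors.get_obs()['time'])
E
```

```text
pics
{'time': 0.0, 'q': array([7.41961996e+01, 5.01081479e+00, 1.00345227e+01, 9.51008758e+01,
       4.22586865e-04, 9.00016813e+01]), 'qd': array([ 0.00139912,  0.02033542,  0.03798291, -0.04964278, -0.08485055,
        0.05989119]), 'joint_efforts': array([-4.09832501e-03, -5.20391357e+01,  4.64806151e+01,  1.61282031e-02,
       -2.64201080e-04, -7.03210802e-06]), 'ee_pos': array([0.14974921, 0.52907429, 0.30318637]), 'tcp_rot': array([-8.99995797e+01,  7.71679899e-02,  7.41945182e+01]), 'wrist_force': array([-0.45243063,  0.06272831,  0.74439526]), 'torque': array([ 0.00527694, -0.02147355, -0.02516752]), 'opening': 0.08531086428372395}
[[367.78971246   0.         253.39297589]
 [  0.         367.78971246 188.26220166]
 [  0.           0.           1.        ]] [[-0.02935971  0.99217593 -0.12134632  0.39904212]
 [-0.99944235 -0.03107067 -0.0122314  -0.08819908]
 [-0.01590601  0.12091954  0.99253487  1.04677286]
 [ 0.          0.          0.          1.        ]] ['pixels', 'z_map', 'camera_matrix', 'world_from_camera']
top cell_k [(array([236.3, 215. ]), 0.72), (array([208.5, 21
[... 1142 characters left out ...]
era']
side cell_k [(array([167. , 214.7]), 0.77), (array([279. , 216.2]), 0.74), (array([226.3, 211.5]), 0.69), (array([212.4, 200.8]), 0.69)]
side tray [(array([222.9, 214.1]), 0.76)]
side balance [(array([237.7, 180.2]), 0.77)]
side pan_left_seat [(array([209.8, 141.8]), 0.53)]
side pan_right_seat [(array([258.5, 161.7]), 0.57)]
side bay [(array([318.3, 237.3]), 0.76)]
side bay_seat []
side slider_tab [(array([304.5, 227.4]), 0.83), (array([320.3, 222.3]), 0.49)]
side terminal [(array([341.2, 224.5]), 0.64)]
[(array([192.2, 184.4,  16.8,  19.7]), 0.64), (array([302.6, 231.2,  25.4,  33.8]), 0.62), (array([213.9, 200.6,  20.4,  14.1]), 0.59), (array([170.8, 215. ,  24.5,  21.6]), 0.48)]
1.1
```

Run:
```python
import cv2
for c,b in(('top',(80,100,370,300)),('side',(130,100,400,300))):
    a=cv2.imread(f'pics/{c}0.png')[b[1]:b[3],b[0]:b[2]]
    a=cv2.resize(a,None,fx=2.75,fy=2.75,interpolation=cv2.INTER_CUBIC); cv2.imwrite(f'pics/{c}0z.png',a)
```

```text
(no output)
```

View pics/top0.png

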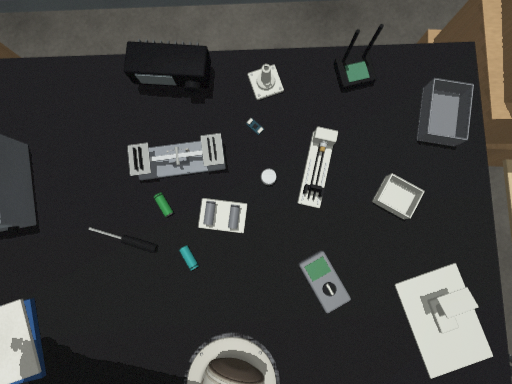

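View pics/side0.png

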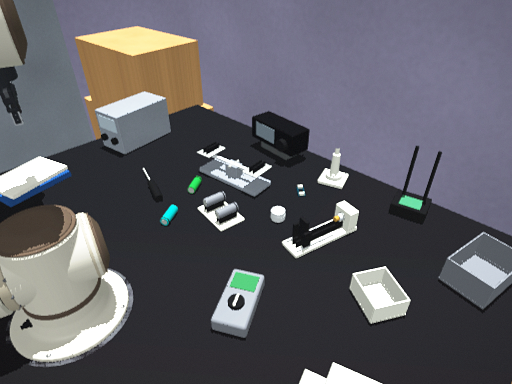

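```bash
ls pics
```

```text
side0.png
side0z.png
top0.png
top0z.png
```

View pics/top0z.png

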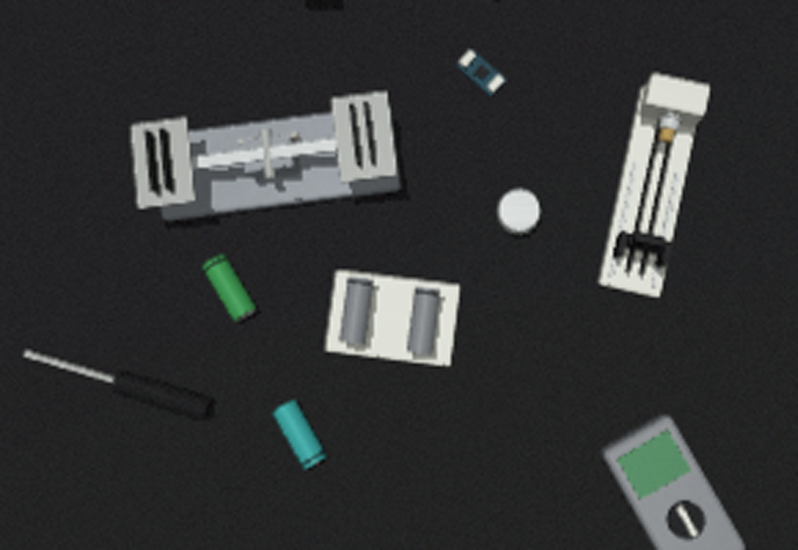

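View pics/side0z.png

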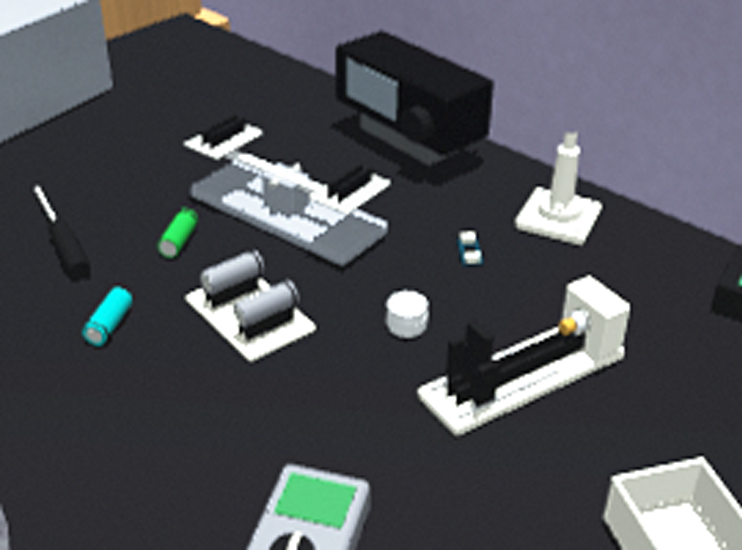

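```bash
cat >> h.py <<'E'
def cloud(d):
    z=d['z_map'].astype(float);v,u=np.mgrid[:384,:512]
    K=d['camera_matrix'];T=d['world_from_camera']
    p=np.stack([(u-K[0,2])/K[0,0]*z,-(v-K[1,2])/K[1,1]*z,-z],-1)@T[:3,:3].T+T[:3,3]
    p[z==0]=np.nan
    return p
E
python3 - <<'E'
from h import *
for c,boxes in (('top',dict(tray=(195,195,250,236),balance=(122,130,230,190),bay=(295,122,342,212),)),('side',dict(balance=(190,135,280,195),bay=(280,198,362,252),tray=(195,190,245,232)))):
    d=snap(c);p=cloud(d);px=d['pixels'].astype(int)
    np.savez(c+'0.npz',p=p,px=px)
    for n,b in boxes.items():
        q=p[b[1]:b[3],b[0]:b[2]].reshape(-1,3);g=px[b[1]:b[3],b[0]:b[2]].reshape(-1,3).mean(1)
        h,e=np.histogram(q[:,2],bins=np.arange(-.01,.13,.004)); print(c,n,dict((round(1000*a),int(k)) for a,k in zip(e,h) if k))
        def rect(m,l):
            if m.sum()<5: return
            r=cv2.minAreaRect((q[m,:2]*1000).astype(np.float32)); print('  ',l,m.sum(),np.round(r[0],1),np.round(r[1],1),round(r[2],1),'z',np.round(np.median(q[m,2])*1000,1), 'mean',np.round(q[m,:2].mean(0)*1000,1))
        if n=='tray':
            rect((g>100)&(q[:,2]>.003),'all')
            m=q[:,2]>.040
            cen=q[(g>100)&(q[:,2]>.003)].mean(0)
            rect(m&(q[:,1]>cen[1]),'cellL'); rect(m&(q[:,1]<cen[1]),'cellR')
        if n=='balance':
            m=(q[:,2]>.064)&(q[:,2]<.11); mid=np.nanmean(q[m,1])
            rect(m&(q[:,1]>mid+.055),'panL');rect(m&(q[:,1]<mid-.055),'panR'); rect((q[:,2]>.005)&(q[:,2]<.03),'foot')
        if n=='bay':
            rect((q[:,2]>.004),'all');rect((q[:,2]>.046)&(q[:,2]<.07)&(g>120),'term');rect(q[:,2]>.075,'tab')
            rect((q[:,2]>.028)&(q[:,2]<.04)&(g<80),'rails')
E
```

```text
top tray {-10: 4, -6: 279, -2: 563, 2: 388, 6: 512, 10: 42, 34: 10, 38: 30, 42: 116, 46: 215, 50: 81, 54: 4}
   all 1246 [452.   15.4] [131.2  83.4] 81.3 z 8.0 mean [450.2  12.9]
   cellL 219 [458.9  47.3] [25.1 64.9] 80.9 z 48.2 mean [458.8  46.5]
   cellR 220 [446.4 -19.3] [25.5 65.2] 80.7 z 48.2 mean [446.5 -19.8]
top balance {-10: 16, -6: 962, -2: 2123, 2: 252, 6: 44, 10: 415, 14: 848, 18: 65, 22: 6, 26: 7, 30: 7, 34: 8, 38: 4, 42: 13, 46: 6, 50: 29, 54: 195, 58: 183, 62: 6, 66: 10, 70: 507, 74: 502, 78: 41, 82: 28, 86: 41, 90: 111, 94: 21}
   panL 637 [607.5 231.9] [85.2 57.2] 5.7 z 74.6 mean [606.1 230. ]
   panR 624 [627.8  32.8] [85.7 56.2] 5.8 z 74.4 mean [626.2  32.1]
   foot 1393 [620.  119.4] [238.2 165.5] 79.0 z 14.9 mean [607.  137.7]
top bay {-10: 17, -6: 727, -2: 1528, 2: 147, 6: 344, 10: 547, 14: 126, 18: 53, 22: 30, 26: 62, 30: 93, 34: 21, 38: 8, 42: 21, 46: 37, 50: 41, 54: 25, 58: 38, 62: 130, 66: 156, 70: 12, 74: 3, 78: 1, 82: 9, 86: 31, 90: 8}
   all 1821 [ 578.  -260.4] [237.9 126.5] 1.6 z 13.9 mean [ 577.8 -255.3]
   term 290 [ 598.7 -262.3] [ 59.2 160.1] 75.5 
[... 778 characters left out ...]
90, 66: 164, 70: 14, 74: 13, 78: 10, 82: 12, 86: 25, 90: 15}
   all 1935 [ 582.3 -248.5] [171.4 214.2] 41.5 z 28.5 mean [ 573.2 -260.3]
   term 322 [ 599.  -265.1] [ 61.7 159.9] 76.1 z 63.9 mean [ 651.8 -282.5]
   tab 73 [ 515.5 -242.5] [30.2 11.5] 76.4 z 86.6 mean [ 513.1 -243.6]
   rails 214 [ 562.5 -263.1] [ 50.7 158.6] 67.4 z 31.5 mean [ 555.  -253.7]
side tray {-6: 33, -2: 933, 2: 158, 6: 321, 10: 83, 14: 46, 18: 38, 22: 47, 26: 28, 30: 27, 34: 49, 38: 52, 42: 70, 46: 116, 50: 91}
   all 743 [491.2   5. ] [130.  168.3] 80.7 z 10.1 mean [442.5   2.3]
   cellL 147 [458.2  44.1] [21.9 66.7] 80.7 z 48.5 mean [456.2  41.9]
   cellR 159 [446.8 -22. ] [23.8 67.5] 81.4 z 48.1 mean [443.8 -24.7]
```

```bash
cat >> h.py <<'E'
def plan(x,y,z,yaw):
    o=sensors.get_obs();p=o['ee_pos'];ps=o['tcp_rot'][2];r=np.radians(ps)
    from scipy.spatial.transform import Rotation as R
    R0=R.from_euler('xyz',o['tcp_rot'],degrees=True);R1=R.from_euler('xyz',[-90,0,yaw],degrees=True)
    s=R0.inv().apply(np.array([x,y,z])-p)*100; t=(R0.inv()*R1).as_rotvec(degrees=True)
    print('plan',np.round(s,2),np.round(t,2),'dist',round(np.linalg.norm(s),1))
E
python3 - <<'E'
from h import *
z=np.load('top0.npz');q=z['p'];px=z['px'].mean(2)
def rect(m,l):
    k=q[m][:,:2]*1000;r=cv2.minAreaRect(k.astype(np.float32)); print(l,m.sum(),np.round(r[0],1),np.round(r[1],1),round(r[2],1))
    return r[0]
for n in ('top','side'):
    z=np.load(n+'0.npz');q=z['p'];px=z['px'].mean(2)
    loc=(abs(q[...,0]-.58)<.13)&(abs(q[...,1]+.26)<.08)
    t=rect(loc&(q[...,2]>.058)&(q[...,0]>.62),'term'); s=rect(loc&(q[...,2]>.078)&(q[...,0]<.56),'tab')
    print(np.degrees(np.arctan2(t[1]-s[1],t[0]-s[0])),np.hypot(t[1]-s[1],t[0]-s[0]))
    rect(loc&(q[...,2]>.004)&(px>110),'white')
    br=loc&(q[...,2]>.035)&(q[...,2]<.056)&(q[...,0]>.6)
    k=q[br];c=z['px'][br]
    ang=np.radians(-14.5);u=np.array([np.cos(ang),np.sin(ang)]); 
    w=c[:,2]-c[:,0]>40
    print('brass along from term centre',np.round(np.sort((k[w][:,:2]*1000-t)@u),1), 'z',np.round(k[w][:,2].mean(),3))
plan(.4586,.0455,.16,81)
E
```

```text
term 267 [ 660.6 -278.9] [59.7 31.9] 75.4
tab 49 [ 515.5 -239.7] [28.6 10.1] 74.7
-15.096141546109989 150.34113998260983
white 1368 [ 574.4 -255.9] [ 63.9 210.6] 75.4
brass along from term centre [-42.4 -41.4 -41.3 -41.1 -40.  -38.7 -38.6 -38.3 -38.3 -37.9 -37.2 -35.4
 -35.3 -35.2 -34.9 -33.6 -32.9 -32.6 -31.7 -31.3 -31.1] z 0.048
term 211 [ 660.7 -280.4] [61.7 32.8] 76.1
tab 62 [ 515.5 -242.5] [30.2 11.5] 76.4
-14.631525098753201 149.98348253217452
white 1190 [ 575.7 -254.8] [ 71.6 213.7] 75.8
brass along from term centre [-41.9 -41.9 -41.6 -41.5 -41.4 -41.4 -41.1 -40.9 -40.9 -40.6 -40.2 -39.9
 -39.3 -39.  -38.8 -38.  -35.5 -35.3 -35.3 -35.3 -34.9 -33.6 -33.6 -33.2
 -32.5 -31.  -30.4 -30.3 -30.2 -29.2 -28.8] z 0.047
plan [-38.13  14.39 -42.89] [-0.  -6.8  0. ] dist 59.2
```

{"op": "arm_command", "data": {"rows": [-38.1, 10, -42.9, 0, -6.8, 0, 0.2, -38.1, 10, -42.9, 0, -6.8, 0, 0.2, -38.1, 10, -42.9, 0, -6.8, 0, 0.2, -38.1, 10, -42.9, 0, -6.8, 0, 0.2, -38.1, 10, -42.9, 0, -6.8, 0, 0.2, -38.1, 10, -42.9, 0, -6.8, 0, 0.2, -38.1, 10, -42.9, 0, -6.8, 0, 0.2, -38.1, 10, -42.9, 0, -6.8, 0, 0.2, -38.1, 10, -42.9, 0, -6.8, 0, 0.2, -38.1, 10, -42.9, 0, -6.8, 0, 0.2, -38.1, 10, -42.9, 0, -6.8, 0, 0.2, -38.1, 10, -42.9, 0, -6.8, 0, 0.2]}}

```text
time: 2.2
ee_pos: [0.4157, 0.1122, 0.2181]
tcp_rot: [-90.1, -0.0, 81.0]
wrist_force: [0.4, 0.6, 0.3]
opening: 0.0514
```

Run:
```python
from h import *
plan(.4586,.0455,.15,81)
print(sensors.get_obs()['tcp_rot'])
a=cv2.imread('pics/top0.png')[185:285,140:260]
cv2.imwrite('pics/crop1.png',cv2.resize(a,None,fx=5,fy=5,interpolation=cv2.INTER_CUBIC))
```

```text
plan [-5.92  6.81 -5.28] [ 0.06 -0.    0.03] dist 10.4
[-9.00558583e+01 -2.73615099e-02  8.09960359e+01]
```

View pics/crop1.png

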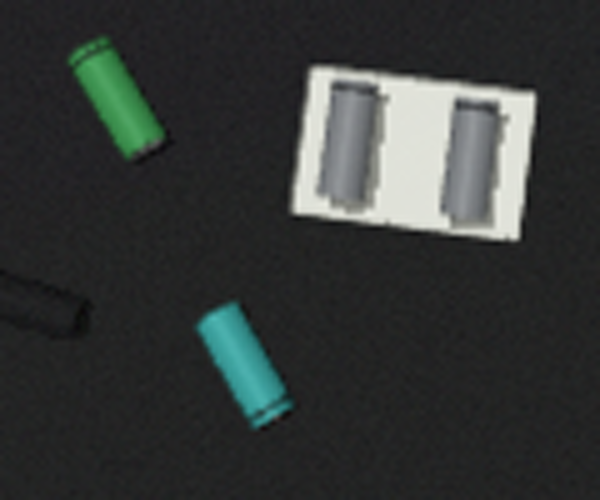

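{"op": "arm_command", "data": {"rows": [-5.9, 6.8, -5.3, 0, 0, 0, 0.2, -5.9, 6.8, -5.3, 0, 0, 0, 0.2, -5.9, 6.8, -5.3, 0, 0, 0, 0.2, -5.9, 6.8, -5.3, 0, 0, 0, 0.2, -5.9, 6.8, -5.3, 0, 0, 0, 0.2]}}

```text
time: 2.62
ee_pos: [0.4579, 0.0469, 0.1493]
tcp_rot: [-89.9, 0.0, 80.9]
wrist_force: [0.1, -0.6, 0.6]
opening: 0.0513
```

Run:
```python
from h import *
plan(.4586,.0455,.093,81)
d=snap('side','s1.png');a=d['pixels'][120:260,150:310]
cv2.imwrite('pics/s1z.png',cv2.resize(a,None,fx=5,fy=4.2,interpolation=cv2.INTER_CUBIC))
```

```text
plan [-0.13  5.63 -0.11] [-0.11 -0.12 -0.02] dist 5.6
```

View pics/s1z.png

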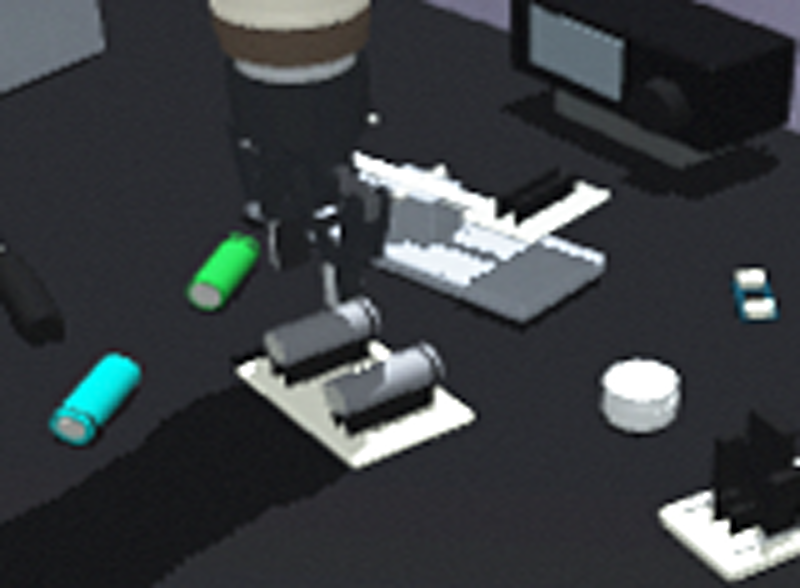

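{"op": "arm_command", "data": {"rows": [-0.1, 2.5, -0.1, 0, 0, 0, 0.2, -0.1, 4.5, -0.1, 0, 0, 0, 0.2, -0.1, 5.6, -0.1, 0, 0, 0, 0.2, -0.1, 5.6, -0.1, 0, 0, 0, 0.2, -0.1, 5.6, -0.1, 0, 0, 0, -0.1, -0.1, 5.6, -0.1, 0, 0, 0, -0.3, -0.1, 5.6, -0.1, 0, 0, 0, -0.6, -0.1, 5.6, -0.1, 0, 0, 0, -0.6, -0.1, 5.6, -0.1, 0, 0, 0, -0.6], "force": 25}}

```text
time: 3.42
ee_pos: [0.4598, 0.0469, 0.0957]
tcp_rot: [-90.1, -0.1, 81.0]
wrist_force: [-1.1, 3.7, 8.1]
opening: 0.0252
```

{"op": "arm_command", "data": {"rows": [0, -1.5, 0, 0, 0, 0, -0.6, 0, -4, 0, 0, 0, 0, -0.6, 0, -8, 0, 0, 0, 0, -0.6, 0, -11, 0, 0, 0, 0, -0.6, 0, -11, 0, 0, 0, 0, -0.6]}}

```text
time: 3.83
ee_pos: [0.4609, 0.0466, 0.2109]
tcp_rot: [-90.5, -0.1, 81.0]
wrist_force: [1.1, 0.4, 0.3]
opening: 0.0246
```

Run:
```python
from h import *
print(sensors.get_obs()['wrist_force'],sensors.get_obs()['opening'])
d=snap('side','s2.png');a=d['pixels'][100:260,150:310]
cv2.imwrite('pics/s2z.png',cv2.resize(a,None,fx=4,fy=3.7,interpolation=cv2.INTER_CUBIC))
plan(.6075,.2307,.20,95.8)
```

```text
[1.12526376 0.38100628 0.27922276] 0.024649350857687012
plan [ 20.49   0.9  -11.64] [  0.36 -14.81   0.04] dist 23.6
```

View pics/s2z.png

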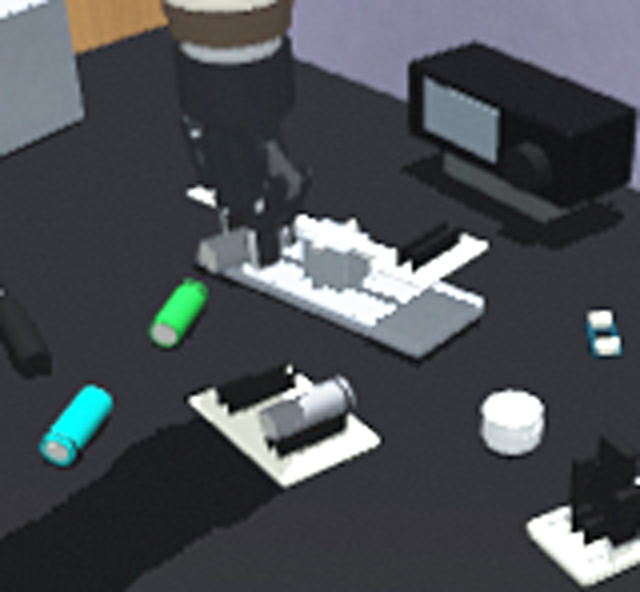

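Run:
```python
from h import *
o=sensors.get_obs();print(o['time'],o['ee_pos'])
d=snap('side');p=cloud(d)
m=(p[...,2]>.12)&(p[...,2]<.185)&(abs(p[...,0]-.46)<.05)&(abs(p[...,1]-.046)<.05)
yaw=np.radians(-9);u=np.array([np.cos(yaw),np.sin(yaw)])
k=p[m]; s=(k[:,:2]-o['ee_pos'][:2])@u; n=(k[:,:2]-o['ee_pos'][:2])@np.array([-u[1],u[0]])
g=d['pixels'][m].mean(1)
e=(s<-.013)
print('end',s.min(),np.sort(s[e])[:6],'z',k[e,2].min(),k[e,2].max(),'lat',n[e].min(),n[e].max(), 'tip z',k[~e,2].min(), 'smax',s.max())
```

```text
3.8833 [0.46043358 0.04654255 0.20793635]
end -0.033485012261384756 [-0.03348501 -0.03320331 -0.03315407 -0.03315248 -0.03313989 -0.03291837] z 0.138504992279739 0.1653598817162817 lat -0.01566157196261836 0.01067583519286227 tip z 0.13516400926818717 smax 0.034079562182415514
```

{"op": "arm_command", "data": {"rows": [5, 0, -2.8, 0, -7, 0, -0.6, 9, 0, -5, 0, -14.8, 0, -0.6, 13, 0, -7.2, 0, -14.8, 0, -0.6, 17, 0, -9.5, 0, -14.8, 0, -0.6, 20.6, 0, -11.6, 0, -14.8, 0, -0.6, 20.6, 0.4, -11.6, 0, -14.8, 0, -0.6, 20.6, 0.8, -11.6, 0, -14.8, 0, -0.6, 20.6, 0.8, -11.6, 0, -14.8, 0, -0.6, 20.6, 0.8, -11.6, 0, -14.8, 0, -0.6]}}

```text
time: 4.68
ee_pos: [0.6051, 0.2314, 0.1943]
tcp_rot: [-89.8, 0.1, 95.8]
wrist_force: [0.8, -0.6, -1.1]
opening: 0.0254
```

Run:
```python
from h import *
plan(.6075,.2319,.160,95.8)
d=snap('side','s3.png');a=d['pixels'][80:220,150:310]
cv2.imwrite('pics/s3z.png',cv2.resize(a,None,fx=5,fy=4.2,interpolation=cv2.INTER_CUBIC))
```

```text
plan [ 0.03  3.43 -0.25] [-0.17  0.01 -0.06] dist 3.4
```

View pics/s3z.png

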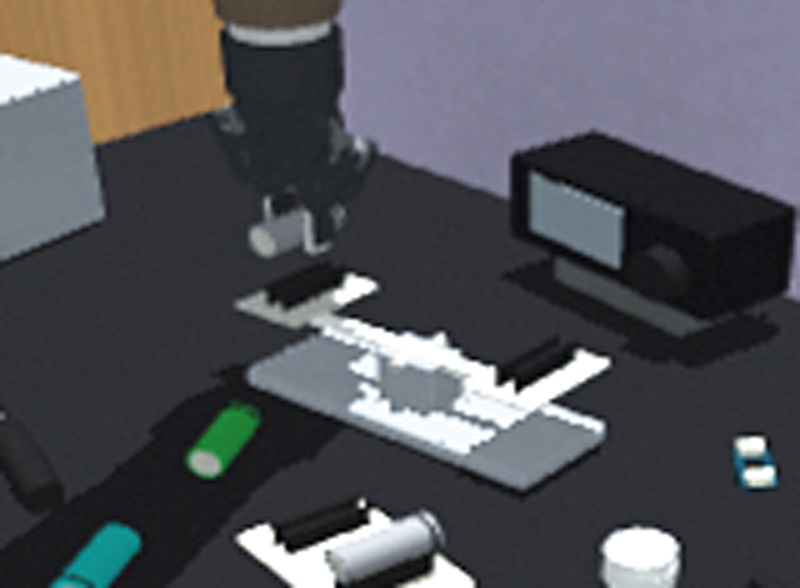

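{"op": "arm_command", "data": {"rows": [0, 1.5, -0.2, 0, 0, 0, -0.6, 0, 2.5, -0.2, 0, 0, 0, -0.6, 0, 3.0, -0.2, 0, 0, 0, -0.6, 0, 3.3, -0.2, 0, 0, 0, -0.6, 0, 3.5, -0.2, 0, 0, 0, -0.6, 0, 3.7, -0.2, 0, 0, 0, -0.6, 0, 3.7, -0.2, 0, 0, 0, -0.6]}}

```text
time: 5.32
ee_pos: [0.6078, 0.2319, 0.1591]
tcp_rot: [-90.0, -0.0, 95.8]
wrist_force: [-0.1, 0.1, -0.2]
opening: 0.025
```

Run:
```python
from h import *
plan(.6075,.2319,.157,95.8)
d=snap('side','s4.png');a=d['pixels'][80:220,150:310]
cv2.imwrite('pics/s4z.png',cv2.resize(a,None,fx=5,fy=4.2,interpolation=cv2.INTER_CUBIC))
```

```text
plan [0.   0.21 0.03] [ 0.01 -0.01  0.  ] dist 0.2
```

View pics/s4z.png

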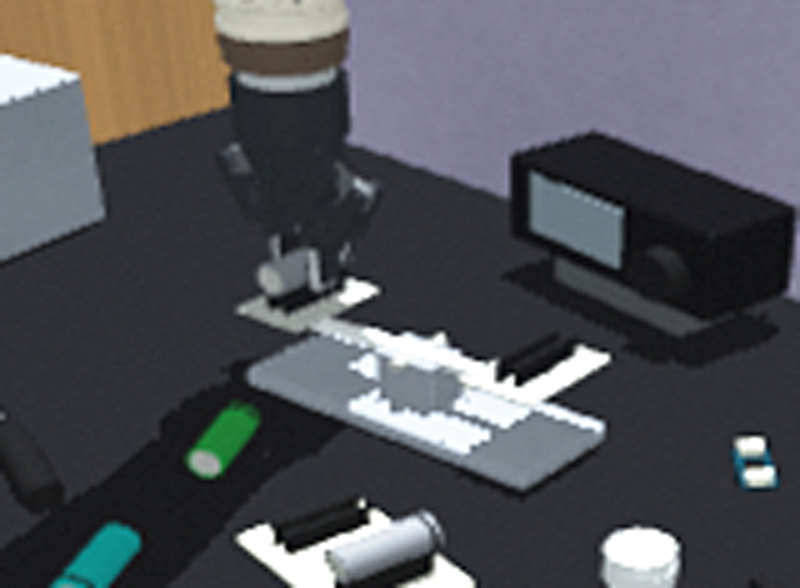

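{"op": "arm_command", "data": {"rows": [0, 0.2, 0, 0, 0, 0, -0.6, 0, 0.4, 0, 0, 0, 0, -0.6, 0, 0.5, 0, 0, 0, 0, -0.6, 0, 0.5, 0, 0, 0, 0, -0.3, 0, 0.5, 0, 0, 0, 0, -0.2, 0, 0.5, 0, 0, 0, 0, 0, 0, 0.5, 0, 0, 0, 0, 0.2, 0, 0.5, 0, 0, 0, 0, 0.2, 0, 0.5, 0, 0, 0, 0, 0.2]}}

```text
time: 6.12
ee_pos: [0.6079, 0.232, 0.1541]
tcp_rot: [-90.0, -0.0, 95.8]
wrist_force: [0.7, -0.3, -0.9]
opening: 0.0514
```

Run:
```python
from h import *
d=snap('side','s5.png');a=d['pixels'][80:220,150:310]
cv2.imwrite('pics/s5z.png',cv2.resize(a,None,fx=5,fy=4.2,interpolation=cv2.INTER_CUBIC))
```

```text
(no output)
```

View pics/s5z.png

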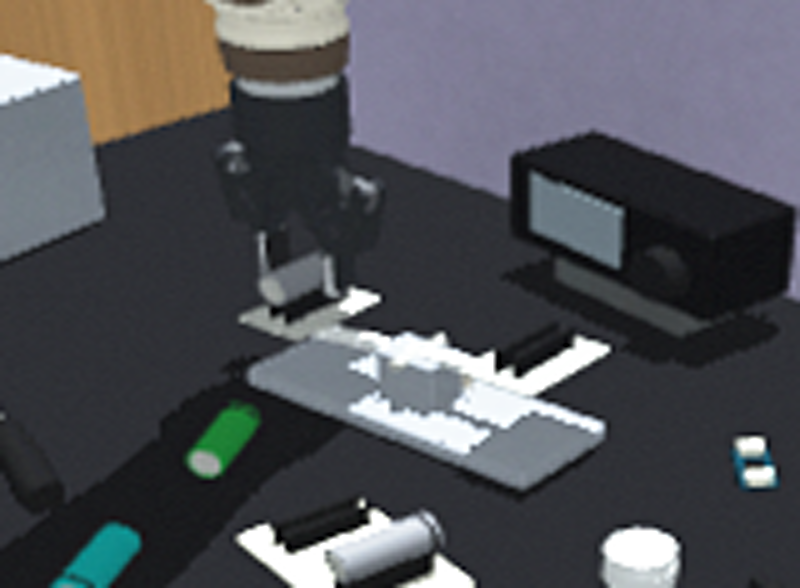

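{"op": "arm_command", "data": {"rows": [0, -2, 0, 0, 0, 0, 0.2, 0, -5, 0, 0, 0, 0, 0.2, 0, -8, 0, 0, 0, 0, 0.2, 0, -10, 0, 0, 0, 0, 0.2]}}

```text
time: 6.5
ee_pos: [0.6079, 0.232, 0.2571]
tcp_rot: [-90.1, -0.0, 95.8]
wrist_force: [0.5, 0.4, 0.4]
opening: 0.0511
```

Run:
```python
from h import *
plan(.4464,-.0193,.15,81)
d=snap('side','s6.png');a=d['pixels'][80:220,150:310]
cv2.imwrite('pics/s6z.png',cv2.resize(a,None,fx=5,fy=4.2,interpolation=cv2.INTER_CUBIC))
```

```text
plan [-23.38  10.65  18.63] [ 0.13 14.8   0.05] dist 31.7
```

View pics/s6z.png

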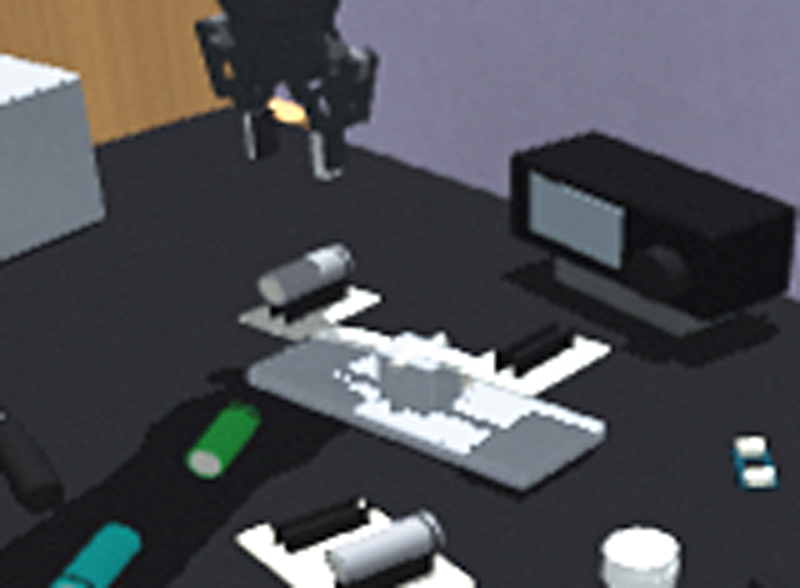

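{"op": "arm_command", "data": {"rows": [-23.4, 4, 18.6, 0, 14.8, 0, 0.2, -23.4, 4, 18.6, 0, 14.8, 0, 0.2, -23.4, 4, 18.6, 0, 14.8, 0, 0.2, -23.4, 4, 18.6, 0, 14.8, 0, 0.2, -23.4, 4, 18.6, 0, 14.8, 0, 0.2, -23.4, 4, 18.6, 0, 14.8, 0, 0.2, -23.4, 4, 18.6, 0, 14.8, 0, 0.2, -23.4, 7, 18.6, 0, 14.8, 0, 0.2, -23.4, 10, 18.6, 0, 14.8, 0, 0.2, -23.4, 10.5, 18.6, 0, 14.8, 0, 0.2, -23.4, 10.5, 18.6, 0, 14.8, 0, 0.2]}}

```text
time: 7.47
ee_pos: [0.4454, -0.0196, 0.1477]
tcp_rot: [-89.8, 0.0, 81.0]
wrist_force: [-0.8, 0.7, 0.2]
opening: 0.0512
```

Run:
```python
from h import *
plan(.4464,-.0193,.094,81)
```

```text
plan [ 0.05  5.37 -0.11] [-0.17 -0.02 -0.01] dist 5.4
```

{"op": "arm_command", "data": {"rows": [0, 2.5, -0.1, 0, 0, 0, 0.2, 0, 4.5, -0.1, 0, 0, 0, 0.2, 0, 5.4, -0.1, 0, 0, 0, 0.2, 0, 5.4, -0.1, 0, 0, 0, 0.2, 0, 5.4, -0.1, 0, 0, 0, -0.1, 0, 5.4, -0.1, 0, 0, 0, -0.3, 0, 5.4, -0.1, 0, 0, 0, -0.6, 0, 5.4, -0.1, 0, 0, 0, -0.6, 0, 5.4, -0.1, 0, 0, 0, -0.6], "force": 25}}

```text
time: 8.22
ee_pos: [0.4483, -0.0197, 0.0968]
tcp_rot: [-90.2, -0.0, 81.0]
wrist_force: [-0.3, 1.3, 6.7]
opening: 0.0254
```

{"op": "arm_command", "data": {"rows": [0, -1.5, 0, 0, 0, 0, -0.6, 0, -4, 0, 0, 0, 0, -0.6, 0, -8, 0, 0, 0, 0, -0.6, 0, -12, 0, 0, 0, 0, -0.6, 0, -12, 0, 0, 0, 0, -0.6]}}

```text
time: 8.63
ee_pos: [0.4494, -0.0199, 0.2232]
tcp_rot: [-90.6, -0.1, 81.0]
wrist_force: [-0.0, -0.2, -0.7]
opening: 0.025
```

Run:
```python
from h import *
o=sensors.get_obs()
d=snap('side','s7.png');p=cloud(d)
m=(p[...,2]>.12)&(p[...,2]<.19)&(abs(p[...,0]-.446)<.05)&(abs(p[...,1]+.02)<.05)
yaw=np.radians(-9);u=np.array([np.cos(yaw),np.sin(yaw)])
k=p[m]; s=(k[:,:2]-o['ee_pos'][:2])@u; n=(k[:,:2]-o['ee_pos'][:2])@np.array([-u[1],u[0]])
e=(s<-.013)
if e.any(): print('end',s.min(),'z rel',k[e,2].min()-o['ee_pos'][2],k[e,2].max()-o['ee_pos'][2],'lat',n[e].min(),n[e].max(),'smax',s.max())
plan(.6278,.0328,.21,95.8)
```

```text
end -0.03488232764186235 z rel -0.070849644770838 -0.043784511129737747 lat -0.015672548260298166 0.01235969930938006 smax 0.032348587893900486
plan [  8.     1.11 -16.83] [ 4.40e-01 -1.48e+01 -1.00e-02] dist 18.7
```

{"op": "arm_command", "data": {"rows": [1.5, 0.6, -3.5, 0, -7, 0, -0.6, 3.2, 0.6, -7, 0, -14, 0, -0.6, 4.8, 0.6, -10.5, 0, -14.8, 0, -0.6, 6.4, 0.6, -14, 0, -14.8, 0, -0.6, 8, 0.6, -16.8, 0, -14.8, 0, -0.6, 8, 0.6, -16.8, 0, -14.8, 0, -0.6, 8, 0.6, -16.8, 0, -14.8, 0, -0.6, 8, 0.6, -16.8, 0, -14.8, 0, -0.6]}}

```text
time: 9.35
ee_pos: [0.6253, 0.0329, 0.208]
tcp_rot: [-89.9, -0.0, 95.8]
wrist_force: [-0.7, 0.3, -1.2]
opening: 0.0251
```

Run:
```python
from h import *
plan(.6278,.0328,.170,95.8)
d=snap('side','s8.png');a=d['pixels'][80:220,150:310]
cv2.imwrite('pics/s8z.png',cv2.resize(a,None,fx=5,fy=4.2,interpolation=cv2.INTER_CUBIC))
```

```text
plan [-0.04  3.8  -0.26] [-0.12  0.    0.  ] dist 3.8
```

View pics/s8z.png

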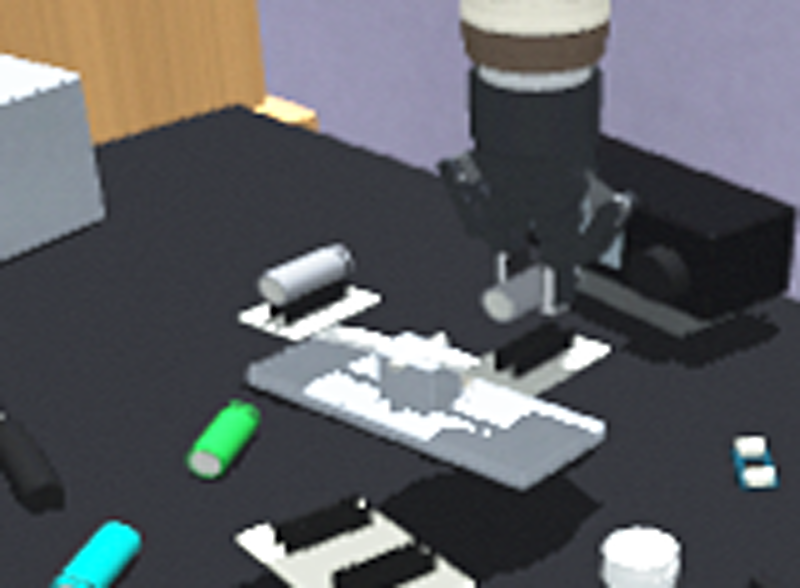

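{"op": "arm_command", "data": {"rows": [0, 1.5, -0.2, 0, 0, 0, -0.6, 0, 2.7, -0.2, 0, 0, 0, -0.6, 0, 3.2, -0.2, 0, 0, 0, -0.6, 0, 3.5, -0.2, 0, 0, 0, -0.6, 0, 3.7, -0.2, 0, 0, 0, -0.6, 0, 3.9, -0.2, 0, 0, 0, -0.6, 0, 4.1, -0.2, 0, 0, 0, -0.6, 0, 4.3, -0.2, 0, 0, 0, -0.6, 0, 4.4, -0.2, 0, 0, 0, -0.6, 0, 4.4, -0.2, 0, 0, 0, -0.6]}}

```text
time: 10.23
ee_pos: [0.6279, 0.0331, 0.1649]
tcp_rot: [-90.0, 0.0, 95.8]
wrist_force: [0.5, -0.1, -0.3]
opening: 0.025
```

Run:
```python
from h import *
d=snap('side','s9.png');a=d['pixels'][80:220,150:310]
cv2.imwrite('pics/s9z.png',cv2.resize(a,None,fx=5,fy=4.2,interpolation=cv2.INTER_CUBIC))
```

```text
(no output)
```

View pics/s9z.png

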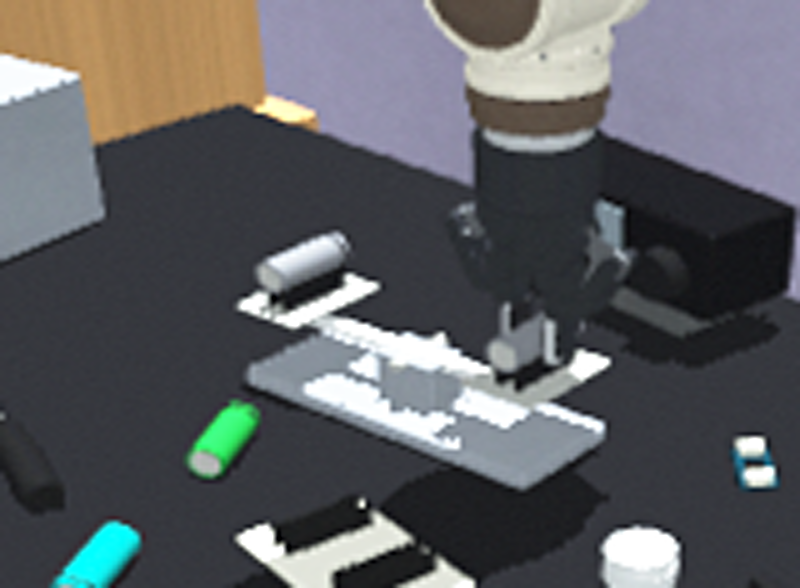

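Left pan has risen to about level, so the right cell is seated. Release and rise.

{"op": "arm_command", "data": {"rows": [0, 0, 0, 0, 0, 0, -0.3, 0, 0, 0, 0, 0, 0, -0.2, 0, 0, 0, 0, 0, 0, 0, 0, 0, 0, 0, 0, 0, 0.2, 0, 0, 0, 0, 0, 0, 0.2, 0, -0.2, 0, 0, 0, 0, 0.2, 0, -2, 0, 0, 0, 0, 0.2, 0, -5, 0, 0, 0, 0, 0.2, 0, -8, 0, 0, 0, 0, 0.2, 0, -10, 0, 0, 0, 0, 0.2, 0, -10, 0, 0, 0, 0, 0.2, 0, -10, 0, 0, 0, 0, 0.2]}}

```text
time: 11.28
ee_pos: [0.6283, 0.0332, 0.2665]
tcp_rot: [-90.2, 0.0, 95.8]
wrist_force: [0.4, 0.4, -0.8]
opening: 0.0517
```

{"op": "arm_command", "data": {"rows": [0, 0, 0, 0, 0, 0, 0.2, 0, 0, 0, 0, 0, 0, 0.2, 0, 0, 0, 0, 0, 0, 0.2, 0, 0, 0, 0, 0, 0, 0.2, 0, 0, 0, 0, 0, 0, 0.2, 0, 0, 0, 0, 0, 0, 0.2, 0, 0, 0, 0, 0, 0, 0.2, 0, 0, 0, 0, 0, 0, 0.2, 0, 0, 0, 0, 0, 0, 0.2, 0, 0, 0, 0, 0, 0, 0.2, 0, 0, 0, 0, 0, 0, 0.2, 0, 0, 0, 0, 0, 0, 0.2]}}

```text
time: 12.28
ee_pos: [0.6278, 0.0332, 0.2651]
tcp_rot: [-90.0, -0.0, 95.8]
wrist_force: [-0.1, -0.6, -0.2]
opening: 0.0516
```

Run:
```python
from h import *
for i in range(2):
    d=snap('side','s10.png');p=cloud(d)
    yaw=np.radians(5.8);u=np.array([np.cos(yaw),np.sin(yaw)]);n=np.array([-u[1],u[0]])
    for nm,c in(('L',(.6075,.2307)),('R',(.6278,.0315))):
        r=p[...,:2]-np.array(c);m=(abs(r@u)<.05)&(abs(r@n)<.03)&(p[...,2]>.05)&(p[...,2]<.15)
        z=p[m][:,2];mm=m&(p[...,2]>z.max()-.02)
        print(nm,'plate z',np.median(z[(z<.092)]),'top',np.sort(z)[-5:].mean(),'along',(r[mm]@u).min(),(r[mm]@u).max(),'across',(r[mm]@n).min(),(r[mm]@n).max())
a=d['pixels'][80:220,150:310]
cv2.imwrite('pics/s10z.png',cv2.resize(a,None,fx=5,fy=4.2,interpolation=cv2.INTER_CUBIC))
```

```text
L plate z 0.0869034447172008 top 0.1312035181620144 along -0.03560292572494951 0.03337730968195178 across -0.016452618215179318 0.011111802520269378
R plate z 0.06446924137542343 top 0.1074540206084406 along -0.035533792478889575 0.029979087607964007 across -0.012731192903474678 0.01526835655658151
L plate z 0.08717756651132658 top 0.13171466626483372 along -0.03556361860692297 0.031275628209514114 across -0.01741566501982684 0.010559343534708493
R plate z 0.06454302316827176 top 0.10804907723924484 along -0.03618496328108371 0.030775725617357842 across -0.013481072746651876 0.01422977389183757
```

View pics/s10z.png

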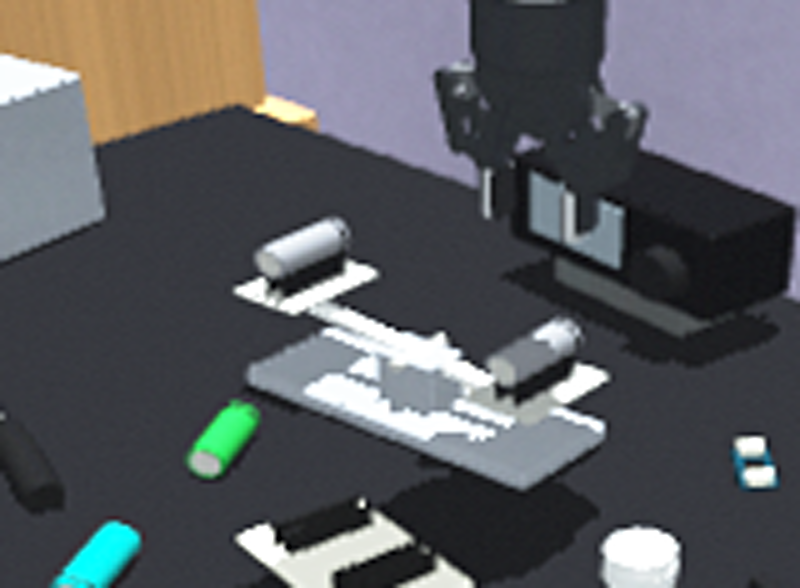

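Run:
```python
from h import *
plan(.6278,.0328,.151,95.8)
```

```text
plan [-4.000e-02  1.141e+01  1.000e-02] [ 0. -0. -0.] dist 11.4
```

{"op": "arm_command", "data": {"rows": [0, 4, 0, 0, 0, 0, 0.2, 0, 8, 0, 0, 0, 0, 0.2, 0, 10, 0, 0, 0, 0, 0.2, 0, 11.4, 0, 0, 0, 0, 0.2, 0, 11.4, 0, 0, 0, 0, 0.2, 0, 11.4, 0, 0, 0, 0, 0, 0, 11.4, 0, 0, 0, 0, -0.2, 0, 11.3, 0, 0, 0, 0, -0.3, 0, 11.2, 0, 0, 0, 0, -0.4, 0, 11.1, 0, 0, 0, 0, -0.6, 0, 11.1, 0, 0, 0, 0, -0.6], "force": 20}}

```text
time: 13.3
ee_pos: [0.6282, 0.0332, 0.1551]
tcp_rot: [-90.1, 0.0, 95.8]
wrist_force: [0.6, 0.6, 0.2]
opening: 0.025
```

{"op": "arm_command", "data": {"rows": [0, -1, 0, 0, 0, 0, -0.6, 0, -3, 0, 0, 0, 0, -0.6, 0, -6, 0, 0, 0, 0, -0.6, 0, -8, 0, 0, 0, 0, -0.6, 0, -8, 0, 0, 0, 0, -0.6]}}

```text
time: 13.72
ee_pos: [0.6289, 0.0332, 0.2399]
tcp_rot: [-90.4, 0.0, 95.8]
wrist_force: [0.9, -0.7, -0.5]
opening: 0.0251
```

Run:
```python
from h import *
plan(.5661,-.2540,.200,75.2)
o=sensors.get_obs()
d=snap('side','s11.png');p=cloud(d)
m=(p[...,2]>.145)&(p[...,2]<.20)&(abs(p[...,0]-.628)<.05)&(abs(p[...,1]-.033)<.05)
yaw=np.radians(5.8);u=np.array([np.cos(yaw),np.sin(yaw)])
k=p[m]; s=(k[:,:2]-o['ee_pos'][:2])@u
e=(s<-.013)
if e.any(): print('end',s.min(),'z rel',k[e,2].min()-o['ee_pos'][2],k[e,2].max()-o['ee_pos'][2],'smax',s.max())
a=d['pixels'][80:220,150:310]
cv2.imwrite('pics/s11z.png',cv2.resize(a,None,fx=5,fy=4.2,interpolation=cv2.INTER_CUBIC))
```

```text
plan [-27.94   3.94   9.17] [ 0.4  20.6   0.05] dist 29.7
end -0.035996983070286794 z rel -0.07381122116218544 -0.047216150494198944 smax 0.03183324888168309
```

View pics/s11z.png

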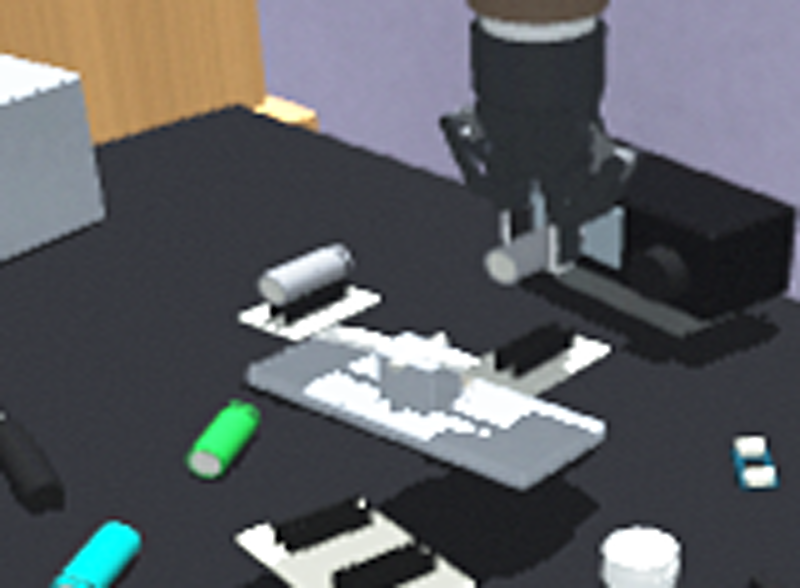

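{"op": "arm_command", "data": {"rows": [-4, 0, 1.3, 0, 7, 0, -0.6, -8, 0, 2.6, 0, 14, 0, -0.6, -12, 0, 4, 0, 20.6, 0, -0.6, -16, 0, 5.3, 0, 20.6, 0, -0.6, -20, 0, 6.5, 0, 20.6, 0, -0.6, -24, 2, 8, 0, 20.6, 0, -0.6, -27, 4, 9, 0, 20.6, 0, -0.6, -28, 4, 8.9, 0, 20.6, 0, -0.6, -28, 5, 8.9, 0, 20.6, 0, -0.6, -28, 5, 8.9, 0, 20.6, 0, -0.6, -28, 5, 8.9, 0, 20.6, 0, -0.6]}}

```text
time: 14.68
ee_pos: [0.5676, -0.2533, 0.1834]
tcp_rot: [-89.9, -0.0, 75.2]
wrist_force: [0.4, 0.3, -1.1]
opening: 0.0254
```

Run:
```python
from h import *
plan(.5685,-.2546,.1045,75.2)
o=sensors.get_obs();print(o['ee_pos'],o['tcp_rot'])
for c,b in(('side',(250,120,380,260)),('top',(270,100,370,220))):
    d=snap(c);a=d['pixels'][b[1]:b[3],b[0]:b[2]]
    cv2.imwrite(f'pics/{c}12z.png',cv2.resize(a,None,fx=4.2,fy=4.2,interpolation=cv2.INTER_CUBIC))
    p=cloud(d);np.savez(c+'12.npz',p=p,px=d['pixels'])
```

```text
plan [-0.11  7.89 -0.14] [-0.09  0.04  0.03] dist 7.9
[ 0.56756401 -0.25326569  0.18335813] [-8.99118361e+01 -3.22604190e-02  7.52381938e+01]
```

View pics/side12z.png

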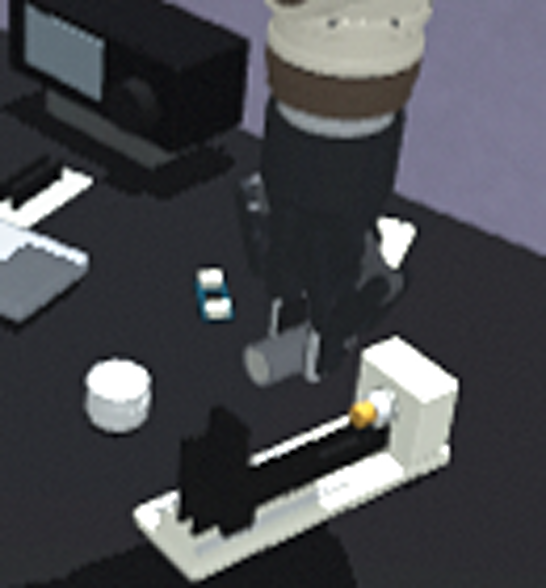

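View pics/top12z.png

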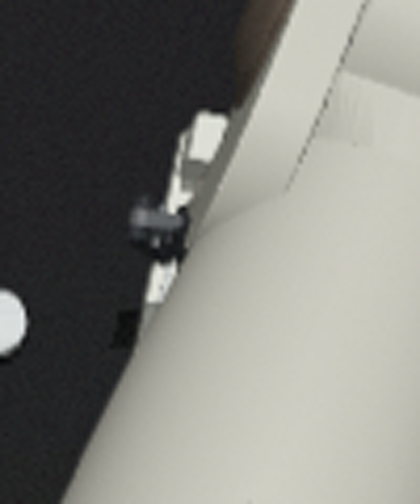

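Run:
```python
from h import *
z=np.load('side12.npz');p=z['p']
yaw=np.radians(-14.8);u=np.array([np.cos(yaw),np.sin(yaw)]);n=np.array([-u[1],u[0]])
o=np.array([.5772,-.2569-.0022])
r=p[...,:2]-o;s=r@u;t=r@n
loc=(abs(s)<.11)&(abs(t)<.034)
def pr(m,l): print(l,m.sum(),'s',s[m].min().round(4),s[m].max().round(4),'t',t[m].min().round(4),t[m].max().round(4),'z',p[m][:,2].min().round(4),p[m][:,2].max().round(4))
pr(loc&(p[...,2]>.06)&(s>.06)&(p[...,2]<.08),'term')
pr(loc&(p[...,2]>.075)&(s<-.05)&(p[...,2]<.1),'tab')
pr(loc&(s<-.023)&(p[...,2]>.1)&(p[...,2]<.15),'cellend')
c=z['px'].astype(int);w=loc&(c[...,2]-c[...,0]>50)&(p[...,2]<.07);pr(w,'brass')
```

```text
term 203 s 0.0681 0.1035 t -0.0292 0.0304 z 0.0601 0.0709
tab 73 s -0.0703 -0.0588 t -0.0138 0.0166 z 0.0752 0.0921
cellend 122 s -0.048 -0.023 t -0.012 0.0148 z 0.111 0.1368
brass 31 s 0.0431 0.0714 t -0.0065 0.0263 z 0.0279 0.0523
```

{"op": "arm_command", "data": {"rows": [0, 3, -0.3, 0, 0, 0, -0.6, 0, 5.5, -0.3, 0, 0, 0, -0.6, 0, 6.8, -0.3, 0, 0, 0, -0.6, 0, 7.4, -0.3, 0, 0, 0, -0.6, 0, 7.7, -0.3, 0, 0, 0, -0.6, 0, 7.9, -0.3, 0, 0, 0, -0.6, 0, 7.9, -0.3, 0, 0, 0, -0.6]}}

```text
time: 15.37
ee_pos: [0.571, -0.2551, 0.1061]
tcp_rot: [-90.1, 0.0, 75.2]
wrist_force: [-0.3, -0.6, -0.0]
opening: 0.0257
```

Run:
```python
from h import *
d=snap('side');a=d['pixels'][150:260,260:370]
cv2.imwrite(f'pics/s13z.png',cv2.resize(a,None,fx=5,fy=5,interpolation=cv2.INTER_CUBIC))
```

```text
(no output)
```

View pics/s13z.png

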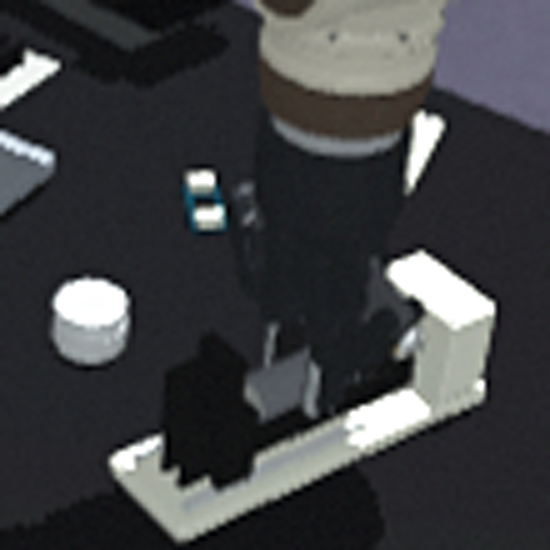

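{"op": "arm_command", "data": {"rows": [0, 0.1, 0, 0, 0, 0, -0.6, 0, 0.2, 0, 0, 0, 0, -0.6, 0, 0.2, 0, 0, 0, 0, -0.6]}}

```text
time: 15.67
ee_pos: [0.5711, -0.2555, 0.1053]
tcp_rot: [-90.2, 0.0, 75.2]
wrist_force: [-2.0, 1.6, 7.9]
opening: 0.0252
```

Contact on the rails. Release and rise.

{"op": "arm_command", "data": {"rows": [0, -0.1, 0, 0, 0, 0, -0.4, 0, -0.1, 0, 0, 0, 0, -0.2, 0, -0.1, 0, 0, 0, 0, 0, 0, -0.1, 0, 0, 0, 0, 0.2, 0, -0.1, 0, 0, 0, 0, 0.2, 0, -3, 0, 0, 0, 0, 0.2, 0, -6, 0, 0, 0, 0, 0.2, 0, -9, 0, 0, 0, 0, 0.2, 0, -12, 0, 0, 0, 0, 0.2]}}

```text
time: 16.42
ee_pos: [0.5702, -0.255, 0.2242]
tcp_rot: [-90.0, -0.0, 75.2]
wrist_force: [1.3, -0.2, 0.5]
opening: 0.0514
```

Run:
```python
from h import *
d=snap('side');a=d['pixels'][150:260,260:370]
cv2.imwrite(f'pics/s14z.png',cv2.resize(a,None,fx=5,fy=5,interpolation=cv2.INTER_CUBIC))
p=cloud(d)
yaw=np.radians(-14.8);u=np.array([np.cos(yaw),np.sin(yaw)]);n=np.array([-u[1],u[0]])
o=np.array([.5772,-.2569-.0022])
r=p[...,:2]-o;s=r@u;t=r@n
loc=(abs(s)<.11)&(abs(t)<.034)
def pr(m,l): print(l,m.sum(),'s',s[m].min().round(4),s[m].max().round(4),'t',t[m].min().round(4),t[m].max().round(4),'z',p[m][:,2].min().round(4),p[m][:,2].max().round(4))
g=d['pixels'].astype(int)
pr(loc&(p[...,2]>.06)&(s>.06)&(p[...,2]<.08),'term')
pr(loc&(p[...,2]>.075)&(s<-.05)&(p[...,2]<.1),'tab')
pr(loc&(s<.04)&(s>-.055)&(p[...,2]>.046)&(p[...,2]<.062),'cell')
pr(loc&(g[...,2]-g[...,0]>50),'brass')
print(sensors.get_obs()['ee_pos'])
```

```text
term 196 s 0.0697 0.1038 t -0.0299 0.0313 z 0.0602 0.0716
tab 68 s -0.07 -0.0589 t -0.0141 0.0152 z 0.0751 0.0916
cell 184 s -0.0429 0.0238 t -0.0128 0.0103 z 0.0462 0.06
brass 32 s 0.0432 0.0712 t -0.0059 0.0284 z 0.013 0.0533
[ 0.57138882 -0.25557857  0.23113688]
```

View pics/s14z.png

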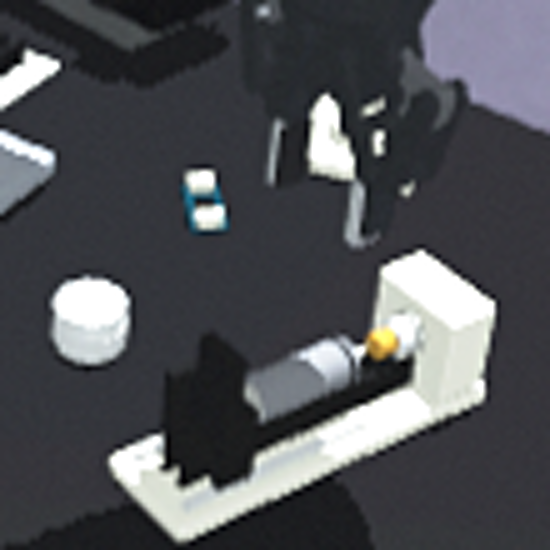

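Run:
```python
from h import *
plan(.4921,-.2344,.145,75.2)
```

```text
plan [0.03 8.55 8.27] [ 0.44 -0.   -0.07] dist 11.9
```

{"op": "arm_command", "data": {"rows": [0, 0, 3, 0.4, 0, 0, -1, 0, 0, 6, 0.4, 0, 0, -1, 0, 1, 8.3, 0.4, 0, 0, -1, 0, 2, 8.3, 0.4, 0, 0, -1, 0, 3, 8.3, 0.4, 0, 0, -1, 0, 5, 8.3, 0.4, 0, 0, -1, 0, 7, 8.3, 0.4, 0, 0, -1, 0, 8.3, 8.3, 0.4, 0, 0, -1, 0, 8.3, 8.3, 0.4, 0, 0, -1, 0, 8.3, 8.3, 0.4, 0, 0, -1, 0, 8.3, 8.3, 0.4, 0, 0, -1]}}

```text
time: 17.38
ee_pos: [0.4908, -0.2342, 0.1408]
tcp_rot: [-89.6, 0.0, 75.2]
wrist_force: [-0.2, -0.5, 0.4]
opening: 0.0002
```

```bash
cat >> h.py <<'E'
def force(k=4):
    u=np.array([.9668,-.2554]);F=[];X=[]
    for i in range(k):
        o=sensors.get_obs();F.append(o['wrist_force']);X.append(o['ee_pos']); snap('side')
    F=np.array(F);X=np.array(X)
    print('t',round(o['time'],2),'push',np.round(-F[:,:2]@u,1),'lat',np.round(F[:,:2]@np.array([.2554,.9668]),1),'z',np.round(F[:,2],1),'s_tcp mm',np.round(((X[:,:2]-[.5772,-.2569])@u)*1000,1),'z',X[-1,2].round(4))
E
python3 - <<'E'
from h import *
plan(.4921,-.2344,.145,75.2)
force(6)
d=snap('side');a=d['pixels'][130:260,250:370]
cv2.imwrite(f'pics/s15z.png',cv2.resize(a,None,fx=4.5,fy=4.5,interpolation=cv2.INTER_CUBIC))
E
```

```text
plan [ 0.01 -0.42 -0.13] [-0.35  0.   -0.01] dist 0.4
t 17.63 push [ 0.1 -0.3 -1.  -0.6  0.4  0.7] lat [-0.6  0.5 -0.1  0.6 -1.  -0.5] z [ 0.4  0.4 -0.6  0.8 -0.6 -0.6] s_tcp mm [-89.3 -89.2 -89.2 -89.3 -89.4 -89.6] z 0.1408
```

View pics/s15z.png

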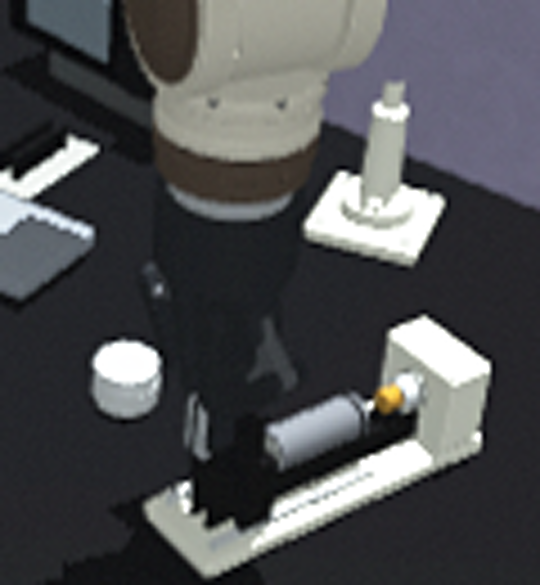

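{"op": "arm_command", "data": {"rows": [0, 0, -0.3, 0, 0, 0, -1, 0, 0, -0.6, 0, 0, 0, -1, 0, 0, -0.9, 0, 0, 0, -1, 0, 0, -1.2, 0, 0, 0, -1, 0, 0, -1.4, 0, 0, 0, -1, 0, 0, -1.6, 0, 0, 0, -1, 0, 0, -1.8, 0, 0, 0, -1, 0, 0, -2.0, 0, 0, 0, -1]}}

```text
time: 18.4
ee_pos: [0.5085, -0.2388, 0.14]
tcp_rot: [-89.4, 0.0, 75.2]
wrist_force: [-9.0, 3.7, 7.1]
opening: -0.0
```

Run:
```python
from h import *
force(6)
```

```text
t 18.65 push [ 9.6 10.   8.   8.4  8.   7.8] lat [ 1.2  0.9  0.2 -0.2 -0.1  0.3] z [7.1 5.8 5.6 4.8 6.4 6.3] s_tcp mm [-71.  -70.7 -70.7 -70.8 -70.8 -70.8] z 0.14
```

{"op": "arm_command", "data": {"rows": [0, 0, -0.2, 0, 0, 0, -1, 0, 0, -0.4, 0, 0, 0, -1, 0, 0, -0.6, 0, 0, 0, -1, 0, 0, -0.8, 0, 0, 0, -1, 0, 0, -1.0, 0, 0, 0, -1, 0, 0, -1.2, 0, 0, 0, -1, 0, 0, -1.4, 0, 0, 0, -1, 0, 0, -1.6, 0, 0, 0, -1, 0, 0, -1.7, 0, 0, 0, -1, 0, 0, -1.8, 0, 0, 0, -1]}}

```text
time: 19.53
ee_pos: [0.5259, -0.2434, 0.14]
tcp_rot: [-89.4, -0.0, 75.2]
wrist_force: [-10.6, 2.5, 7.8]
opening: -0.0002
```

```bash
cat > look.py <<'E'
from h import *
import sys
force(4)
d=snap('side');a=d['pixels'][170:260,270:370]
cv2.imwrite(f'pics/{sys.argv[1]}.png',cv2.resize(a,None,fx=6,fy=6,interpolation=cv2.INTER_CUBIC))
p=cloud(d)
yaw=np.radians(-14.8);u=np.array([np.cos(yaw),np.sin(yaw)]);n=np.array([-u[1],u[0]])
o=np.array([.5772,-.2569-.0022])
r=p[...,:2]-o;s=r@u;t=r@n
loc=(abs(s)<.11)&(abs(t)<.034)
def pr(m,l): print(l,m.sum(),'s',s[m].min().round(4),s[m].max().round(4),'t',t[m].min().round(4),t[m].max().round(4),'z',p[m][:,2].min().round(4),p[m][:,2].max().round(4))
g=d['pixels'].astype(int).sum(2);br=d['pixels'].astype(int)
pr(loc&(s<.052)&(s>-.055)&(abs(t)<.015)&(g>150)&(p[...,2]>.050)&(p[...,2]<.062)&(br[...,2]-br[...,0]<30),'cell')
m=loc&(br[...,2]-br[...,0]>50)&(abs(t)<.012)
if m.any():pr(m,'brass')
E
python3 look.py s16
```

```text
t 19.68 push [10.9 10.8 10.3  8.9] lat [-0.3 -0.1  0.2  0.9] z [7.8 7.  7.7 6.9] s_tcp mm [-53.1 -52.9 -52.9 -52.9] z 0.14
cell 114 s -0.0248 0.0364 t -0.0118 0.0109 z 0.05 0.0598
brass 26 s 0.0435 0.0587 t -0.0065 0.0062 z 0.0403 0.0517
```

View pics/s16.png

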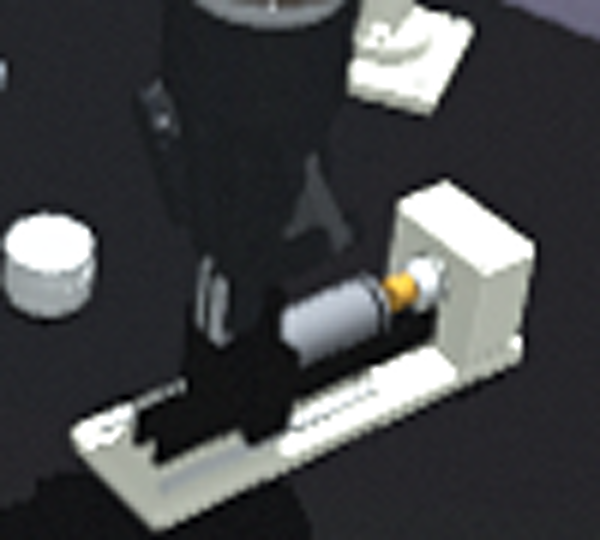

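{"op": "arm_command", "data": {"rows": [0, 0, -0.2, 0, 0, 0, -1, 0, 0, -0.3, 0, 0, 0, -1, 0, 0, -0.4, 0, 0, 0, -1, 0, 0, -0.5, 0, 0, 0, -1, 0, 0, -0.6, 0, 0, 0, -1, 0, 0, -0.7, 0, 0, 0, -1]}}

```text
time: 20.28
ee_pos: [0.5326, -0.2451, 0.14]
tcp_rot: [-89.4, -0.0, 75.2]
wrist_force: [-9.9, 3.2, 9.2]
opening: -0.0002
```

```bash
python3 look.py s17
```

```text
t 20.43 push [10.3 10.8  8.7  9.8] lat [ 0.6  0.3 -0.8  0.3] z [9.2 7.  7.8 6.8] s_tcp mm [-46.1 -46.  -46.  -46. ] z 0.1399
cell 112 s -0.0346 0.0405 t -0.0109 0.0109 z 0.0501 0.0591
brass 17 s 0.0421 0.0561 t -0.0057 0.0055 z 0.0431 0.056
```

{"op": "arm_command", "data": {"rows": [0, 0, -0.1, 0, 0, 0, -1, 0, 0, -0.2, 0, 0, 0, -1]}}

```text
time: 20.7
ee_pos: [0.5345, -0.2456, 0.1399]
tcp_rot: [-89.4, -0.0, 75.2]
wrist_force: [-10.5, 3.7, 7.8]
opening: 0.0003
```

{"op": "arm_command", "data": {"rows": [0, 0, -0.1, 0, 0, 0, -1]}}

```text
time: 20.78
ee_pos: [0.5355, -0.2459, 0.1399]
tcp_rot: [-89.4, -0.0, 75.2]
wrist_force: [-10.2, 3.7, 8.5]
opening: 0.0001
```

{"op": "arm_command", "data": {"rows": [0, 0, -0.1, 0, 0, 0, -1]}}

```text
time: 20.87
ee_pos: [0.5365, -0.2461, 0.1399]
tcp_rot: [-89.4, -0.0, 75.2]
wrist_force: [-11.6, 2.5, 8.8]
opening: -0.0003
```

```bash
python3 look.py s18
```

```text
t 21.02 push [11.8 10.4 10.6 10.3] lat [-0.5 -0.   0.3  0.5] z [8.8 8.6 7.6 7.7] s_tcp mm [-42.1 -42.  -42.  -42. ] z 0.1399
cell 112 s -0.032 0.0455 t -0.0116 0.0122 z 0.0502 0.0591
brass 10 s 0.0476 0.0571 t -0.0054 0.0064 z 0.0464 0.052
```

View pics/s18.png

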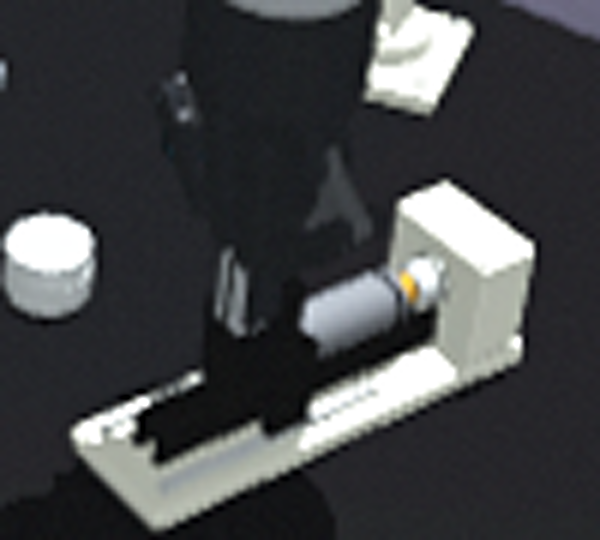

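{"op": "arm_command", "data": {"rows": [0, 0, -0.1, 0, 0, 0, -1]}}

```text
time: 21.2
ee_pos: [0.5373, -0.2464, 0.1399]
tcp_rot: [-89.4, -0.0, 75.2]
wrist_force: [-11.8, 2.6, 8.6]
opening: -0.0001
```

{"op": "arm_command", "data": {"rows": [0, 0, -0.1, 0, 0, 0, -1]}}

```text
time: 21.28
ee_pos: [0.5382, -0.2466, 0.1399]
tcp_rot: [-89.4, -0.0, 75.2]
wrist_force: [-12.9, 4.0, 9.1]
opening: 0.0003
```

```bash
python3 look.py s19
```

```text
t 21.43 push [13.5 12.3 12.  12.3] lat [0.6 0.2 0.5 0.5] z [9.1 8.6 8.8 9. ] s_tcp mm [-40.4 -40.2 -40.3 -40.3] z 0.1399
cell 114 s -0.0292 0.0463 t -0.0126 0.0115 z 0.0502 0.0603
brass 8 s 0.0473 0.0593 t -0.0059 0.0084 z 0.0469 0.0555
```

{"op": "arm_command", "data": {"rows": [0, 0, -0.1, 0, 0, 0, -1]}}

```text
time: 21.62
ee_pos: [0.539, -0.2468, 0.1399]
tcp_rot: [-89.4, -0.0, 75.2]
wrist_force: [-12.8, 3.1, 10.4]
opening: 0.0004
```

{"op": "arm_command", "data": {"rows": [0, 0, -0.1, 0, 0, 0, -1]}}

```text
time: 21.7
ee_pos: [0.5398, -0.247, 0.1399]
tcp_rot: [-89.4, -0.0, 75.2]
wrist_force: [-14.4, 4.5, 10.7]
opening: -0.0001
```

```bash
python3 look.py s20
```

```text
t 21.85 push [15.1 14.3 14.2 13. ] lat [0.7 0.2 0.1 1. ] z [10.7  9.2  9.3  9.4] s_tcp mm [-38.6 -38.5 -38.5 -38.5] z 0.1399
cell 109 s -0.0275 0.0482 t -0.011 0.0108 z 0.0502 0.059
brass 5 s 0.0534 0.0555 t -0.0066 0.0042 z 0.0477 0.0523
```

View pics/s20.png

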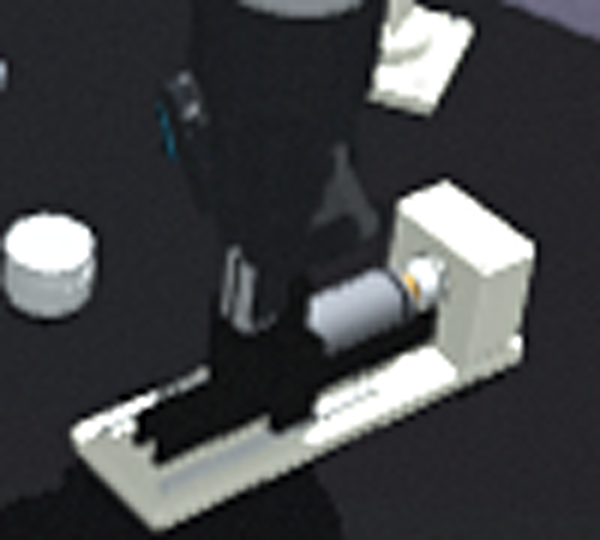

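{"op": "arm_command", "data": {"rows": [0, 0, -0.05, 0, 0, 0, -1, 0, 0, -0.05, 0, 0, 0, -1]}}

```text
time: 22.12
ee_pos: [0.5403, -0.2471, 0.1399]
tcp_rot: [-89.3, -0.0, 75.2]
wrist_force: [-13.8, 4.5, 10.1]
opening: -0.0002
```

{"op": "arm_command", "data": {"rows": [0, 0, 0.3, 0, 0, 0, -1, 0, 0, 1, 0, 0, 0, -1, 0, 0, 2.5, 0, 0, 0, -1, 0, -2, 3.5, 0, 0, 0, -1, 0, -5, 4, 0, 0, 0, -1, 0, -9, 5, 0, 0, 0, -1, 0, -12, 6, 0, 0, 0, -1, 0, -12, 9, 0, 0, 0, -1, 0, -12, 12, 0, 0, 0, -1, 0, -12, 14, 0, 0, 0, -1, 0, -12, 14, 0, 0, 0, -1]}}

```text
time: 23.03
ee_pos: [0.4048, -0.2113, 0.2615]
tcp_rot: [-89.6, 0.0, 75.2]
wrist_force: [0.4, -0.5, -0.2]
opening: -0.0001
```

```bash
python3 look.py s21
python3 - <<'E'
from h import *
for c in('top','side'):
    d=snap(c,c+'21.png');p=cloud(d)
    yaw=np.radians(-14.8);u=np.array([np.cos(yaw),np.sin(yaw)]);n=np.array([-u[1],u[0]])
    o=np.array([.5772,-.2569-(.0022 if c=='side' else 0)])
    r=p[...,:2]-o;s=r@u;t=r@n;loc=(abs(s)<.11)&(abs(t)<.034)
    m=loc&(p[...,2]>.076)&(p[...,2]<.1)&(s<.03)
    if m.any(): print(c,'tab s',s[m].min(),s[m].max())
E
```

```text
t 23.18 push [-0.5 -0.4 -0.4  0.5] lat [-0.4  0.1  0.4  0.5] z [-0.2 -0.   0.1  1.1] s_tcp mm [-178.3 -176.7 -175.7 -175.3] z 0.2608
cell 109 s -0.0083 0.0496 t -0.0108 0.0109 z 0.0501 0.0599
brass 4 s 0.0459 0.0564 t -0.0092 0.0015 z 0.049 0.0563
top tab s -0.02820725260085628 -0.017701269351567822
side tab s -0.029061749345056634 -0.018078217576162372
```

View pics/s21.png

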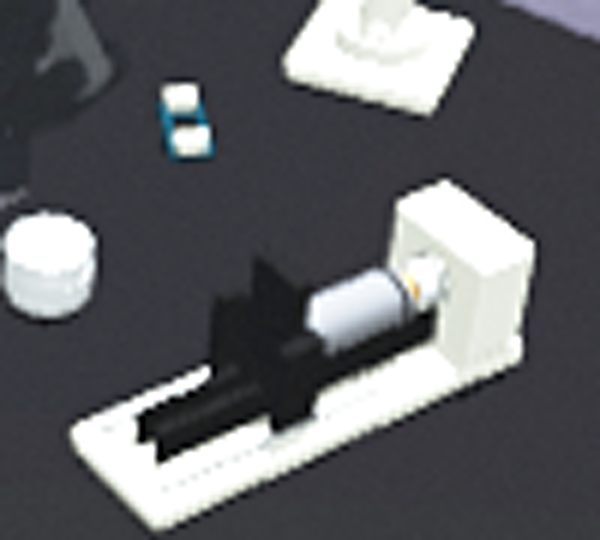

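View pics/top21.png

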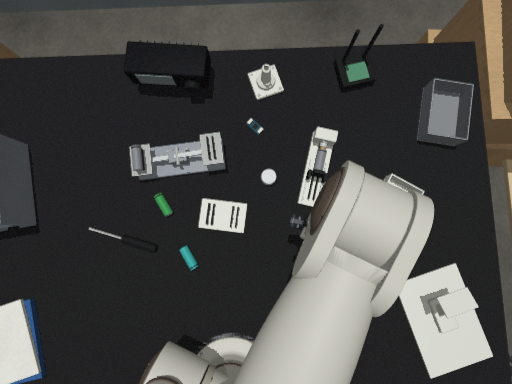

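View pics/side21.png

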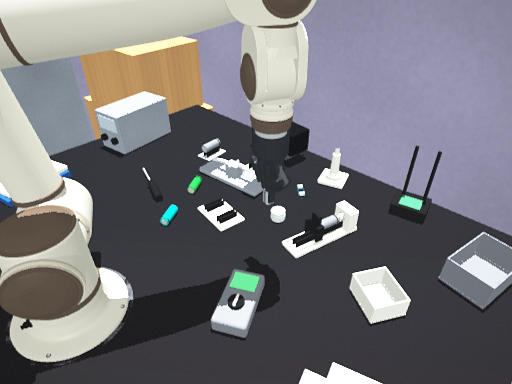

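Run:
```python
from h import *
o=sensors.get_obs();print(o['time'],o['wrist_force'],abs(o['qd']).max())
print(bot.job_done())
```

```text
23.3833 [0.743502   0.85343533 0.64251178] 0.2015126714179714
the job is handed in; nothing more can be done
None
```

I weighed both cells on the balance, put the heavier one in the charging bay and held it against the spring contact. I handed the job in at about 23.4 s of the 72 s allowed. The hand-in reported no verdict.

- **Weighing:** I laid the two grey cells on opposite pans, and the beam tipped to the right and settled. The right pan was about 22 mm lower than the left, so the right cell is the heavier. The lighter cell is still on the left pan in the last pictures.
- **Charging bay:** I laid the heavier cell on the rails and pushed the slider from behind in steps of about 1 mm. The push rose from about 10.5 N before contact to about 15 N. Less the 10 N slider drag and a little cell friction, that puts about 4.3 to 5.1 N on the cell at that step. I then moved it about another half millimetre.
- **Last checks:**
    - After the fingers backed away, the slider's position showed about 4 to 5 mm of pin compression, which agrees with the force estimate. The free pin tip was only located to about ±1.5 mm.
    - The holding force was not measured again after the fingers left the slider.
    - The wrist force was near zero, and nothing else appeared to have moved.
- **Disagreement:** the two cameras differed by about 2 mm sideways. I used the top view, because it matched where the gripper actually was.

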